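# Open up the tea chest

### The arm

A 7-joint arm with a two-finger parallel gripper is mounted at the origin on the work surface. World frame = base frame: x ahead of the robot, y to its left, z up, the work surface at z = 0. Lengths are in mm, angles in rad, forces in N, time in s.
With the tool pointing down it reaches from about 400 to 875 mm from the base axis. Payload 4.4 kg.
Tool frame: the origin (TCP) lies where the fingers leave the gripper's body, on its centre line; the fingertips stand 73 mm ahead of it and the grasp point (between the pads) lies 54 mm ahead of it; z points along the fingers, y is the line along which they close (so a half turn about z gives the same grasp; the last joint's range is limited). The gripper opens to 85 mm and grips with 20 to 120 N. Pads are 22 mm wide; open, the fingers measure 114 mm over their backs; the gripper's body (76 mm by 85 mm) begins 54 mm behind the grasp point. The pads swing forward as they close: fully open they stand 13 mm farther back than shut.
Start: joints at [1.231, 0.628, 0.038, 1.517, -0.027, 0.996, -0.02], TCP at [175.779, -625.794, 303.913] pointing down, gripper open.
Joint ranges: [-3.06, 3.06], [-0.37, 2.12], [-1.25, 1.32], [0.18, 2.47], [-1.1, 4.24], [0.23, 1.98], [-2.94, 2.94]. Speed limits (rad/s): [2.57, 2.57, 3.14, 3.14, 3.14, 3.14, 3.14].

### API

Orientations are given as [roll, pitch, yaw] about the fixed x, y, z axes, in that order (R = Rz(yaw) Ry(pitch) Rx(roll)).
In Python, from cell import ctrl gives the robot as it stands.
- The arm moves only by the tool send_rows, never from a script. Its argument "rows" is a list that holds one entry, the list of rows, each a list of 6 numbers: the shift along the tool's x, y, z in cm, then the turn, a rotation vector about the tool's x, y, z in rad. In form: [[[tx, ty, tz, wx, wy, wz], ...]]. A call has 1 to 10 rows; each row is the pose to reach, as a shift and turn from the pose commanded when the call began, along the tool's axes at that moment; what a row does not reach only later rows make up. A row lasts 1/10 s, in which the tool goes at most 50 mm and 8.59 degrees, less where a joint would pass 70% of its speed; a pose out of reach is approached as far as the arm can. A call with a gripper value outside its range is refused whole. "grip" is the closure in counts, from 0 (fully open) to 255 (shut), set as the call begins (left out, the last holds). The fingers move at their own pace and stop on an object; the grip force is fixed at half the most. Time passes only in rows, so rows that repeat a pose let the fingers close. It gives the time, the measured TCP pose, the force, the opening and the grip force at its end, in the units of the state.
- ctrl.read_state(): the state, without advancing time (a new reading comes with each control period).
- ctrl.get_image(name): name is "scene" or "top"; returns a dict with "pixels" (420x560x3 uint8, red, green, blue), "fx", "fy", "cx", "cy" (pixels), "extrinsics" (4x4, takes a point from camera to world coordinates). Camera axes: x right, y up, looking along -z (the intrinsics and any distortion apply to the point x, -y, -z); pixel columns grow to the right and rows downward; lengths in mm; the calibration is good to about 2 mm. A picture is of the moment at which its call begins. There is no depth.
- ctrl.finish_job(): hands the job in; it is judged then, once.
The state is a dict: "clock": time; "qpos": joint angles; "qd": joint speeds; "tau": joint torques, N m; "eef_pos": TCP position; "tool_rot": TCP orientation; "force": force on the tool from outside, world axes, zero at the start; "torque": the same for the moment, N m; "width": finger opening in mm; "gripper_force": force on a finger pad.
Only numpy, scipy, OpenCV 4.12 (cv2) and the standard library are available. Lean on these libraries where they do the work, as an engineer would, in place of code of your own. Each camera call takes 0.05 s, during which the arm holds its last target. There are 200 camera calls.

### The job

Make the bamboo tea chest ready for guests: push its little drawer fully home, and flip its lid up and over past upright, so that it leans back on its hinge stop and stays open by itself. Do it all by pushing with the fingers: do not pinch or pick up anything, do not fling the lid or let it slam, and leave the chest and everything around it standing where it is.

Things in the scene. Friction and masses are not known exactly. Their poses are not given: they have to be found in the camera images.
- tea_chest: bamboo tea chest with a clear window in its lid, 160 deep (its x) x 220 wide (its y) x 130 mm high with the lid shut, loose on rubber feet, 2.5 kg with all its parts. Origin under its centre on the counter, z up. Its front faces its own -x, roughly to the left of the robot (+y). The drawer fills the front from 9 to 52 mm above the counter; above it the front wall reaches up to the lid at 118 mm
- tea_drawer (a joint): how far the drawer stands out of the chest front, m: 0 fully home (its face flush with the chest front), grows as it comes out to -x of the chest; starts part open. It slides with about 1 N of friction and stays where it is left
- tea_drawer_front (a point): middle of the drawer's flat, upright front face (202 wide, 42 mm high), 30 mm above the counter, 80 mm in front of the chest's origin when home; axes as the chest
- tea_lid (a joint): lid angle, rad: 0 shut, 1.57 upright, 1.92 leaning back on its stop. The hinge is free-running: let go before about 1.5 the lid falls shut, beyond it gravity takes it over onto the stop and holds it there
- tea_lid_hinge (a point): middle of the lid's hinge line, which runs along the chest's y at the top of its back wall: 80 mm behind the chest's origin (its +x), 118.5 mm above the counter. Turns with the lid: at lid angle 0 its axes are the chest's, and the lid lies along its -x; its z is the outward side of the lid. The lid is 162 mm deep, 220 wide and 12 mm thick (z 0 to 12), about 0.3 kg, and its underside is z = 0
- tea_lid_tab (a point): middle of the lower front edge of the finger tab: a wooden tongue 90 mm wide and 10 mm thick that juts 24 mm out from the middle of the lid's front edge. With the lid shut this point lies 106 mm in front of the chest's origin, 119.5 mm above the counter, and 186 mm from the hinge line; the tab overhangs the chest's front wall by 26 mm. Turns with the lid
- mug: blue ceramic mug, 80 mm across, 92 mm high, handle towards its +y, origin under its centre; bystander, stays standing where it is
- sugar_jar: white ceramic sugar jar with a steel lid, 76 mm across, 125 mm high, origin under its centre; bystander, stays standing where it is
- cup_stack: nested stack of white paper cups, 81 mm across, 150 mm high, origin under its centre; bystander, stays standing where it is
- milk_jug: small steel milk jug, 88 mm across, 100 mm high, handle towards its +x, origin under its centre; bystander, stays standing where it is
- teaspoon: steel teaspoon lying flat, 150 mm long along its x, handle to -x, origin at the middle of its underside; bystander, stays standing where it is
- blue_carton: dark blue capsule carton with a white band, 62 x 98 x 112 mm high, origin under its centre; bystander, stays standing where it is
- orange_carton: open orange carton of coffee capsules, 85 x 70 x 90 mm high, origin under its centre; bystander, stays standing where it is

How it is judged:
By the outcome, as a careful person would: the job done as asked, in the order asked, and still so for the second after the job is handed in, with the robot touching nothing.
It also fails if it takes over 53 s, if anything falls off the work surface, if the arm or the gripper's body presses on something with over 40 N, if the wrist force passes 120 N, or if a joint passes its speed limit or range.

## Working session

There is one attempt and no reset: what is moved stays moved. The work goes in short steps, Python scripts to look and compute and a tool call to move; the robot and the scene stay as the last step left them, time stands still between calls to the robot, and variables do not carry over. Pictures are saved under pics/ and viewed, at most 10 in all, crops included, and the job is handed in when it is done.

Besides the shell and the picture viewer there is one more tool, called after ">>>" in YAML: its name, and indented under it one key for each argument. send_rows: Moves the arm, as the interface text tells. Its arguments: {"type":"object","properties":{"rows":{"type":"array","items":{"type":"array","items":{"type":"array","items":{"type":"number"}}}},"grip":{"type":"number"}},"required":["rows"]}

```bash
mkdir -p pics; ls; python3 - <<'E'
from cell import ctrl
import cv2,numpy as np
print(ctrl.read_state())
for n in("scene","top"):
    i=ctrl.get_image(n);cv2.imwrite(f"pics/{n}0.png",i["pixels"][:,:,::-1])
    np.savez(f"pics/{n}0.npz",**i)
    print(n,{k:i[k] for k in i if k!="pixels"})
E
```

```text
pics
{'clock': 0.0, 'qpos': array([ 1.23118197,  0.62934053,  0.03843097,  1.51837492, -0.02698726,
        0.99627721, -0.0199903 ]), 'qd': array([ 6.49734731e-04, -5.64484574e-04, -2.04278431e-03, -1.62925601e-03,
       -9.29713843e-04,  3.29608120e-05, -2.73972972e-04]), 'tau': array([ 4.35796237e-04, -5.63400435e+01,  1.22665823e+00, -1.93437159e+01,
        1.10451481e-02,  1.05519631e-02, -6.77296171e-06]), 'eef_pos': array([ 175.66506989, -625.3094608 ,  302.99016445]), 'tool_rot': array([-3.13971059e+00,  2.88135060e-05,  2.73839752e-01]), 'force': array([ 0.07239377,  0.51476974, -0.31865947]), 'torque': array([-0.01517794, -0.01399196,  0.06537704]), 'gripper_force': 0.0, 'width': 85.47343950341356}
scene {'fx': 515.9500113987939, 'fy': 515.9500113987939, 'cx': 284.3951166585477, 'cy': 215.60435753360048, 'extrinsics': array([[ 6.04747401e-01, -5.48368479e-01,  5.77557436e-01,
         1.21850800e+03],
       [ 7.96399496e-01,  4.21240537e-01, -4.33940378e-01,
        -5.01395018e+02],
       [-5.33137928e-03,  7.22390767e-01,  6.91464501e-01,
         8.74542429e+02],
       [ 0.00000000e+00,  0.00000000e+00,  0.00000000e+00,
         1.00000000e+00]])}
top {'fx': 490.6841361131035, 'fy': 490.6841361131035, 'cx': 280.09040200419196, 'cy': 208.26343563471355, 'extrinsics': array([[ 2.29498715e-02,  9.95163514e-01, -9.55137878e-02,
         4.78576655e+02],
       [-9.99735962e-01,  2.29542006e-02, -1.05355364e-03,
         5.36649454e+00],
       [ 1.14398450e-03,  9.55127475e-02,  9.95427550e-01,
         1.24220180e+03],
       [ 0.00000000e+00,  0.00000000e+00,  0.00000000e+00,
         1.00000000e+00]])}
```

View pics/scene0.png

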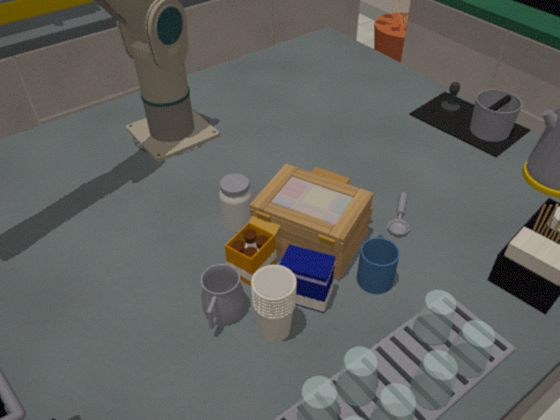

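View pics/top0.png

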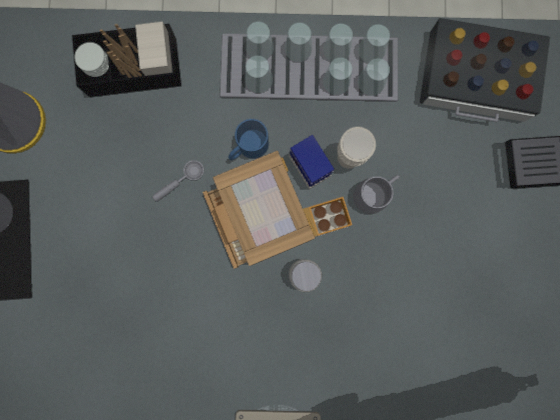

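The top view shows the chest lid with corners at about (214,169), (283,152), (314,238) and (244,263). The drawer and tab stick out on the left, between (205,192) and (237,266). The spoon lies ahead of the far-left corner, and the sugar jar is near (305,275).

```bash
cat > h.py <<'E'
import numpy as np,cv2
def ray(d,u,v):
    E=d["extrinsics"];r=E[:3,:3]@np.array([(u-d["cx"])/d["fx"],-(v-d["cy"])/d["fy"],-1]);return E[:3,3],r
def plane(d,u,v,z):
    o,r=ray(d,u,v);return (o+r*(z-o[2])/r[2])[:2]
def proj(d,p):
    E=d["extrinsics"];q=E[:3,:3].T@(np.array(p)-E[:3,3]);return d["cx"]-d["fx"]*q[0]/q[2],d["cy"]+d["fy"]*q[1]/q[2]
E
python3 - <<'E'
from h import *
d=np.load("pics/top0.npz")
p=d["pixels"];c=p[140:280,190:340,::-1];t=cv2.resize(c,None,fx=5,fy=4.28*5/4.28,interpolation=cv2.INTER_CUBIC)[:600]
t=cv2.resize(c,(600,560),interpolation=cv2.INTER_CUBIC)
s=np.load("pics/scene0.npz")["pixels"][155:285,240:380,::-1]
cv2.imwrite("pics/c1.png",t);cv2.imwrite("pics/c2.png",cv2.resize(s,(560,520),interpolation=cv2.INTER_CUBIC))
E
```

```text
(no output)
```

View pics/c1.png

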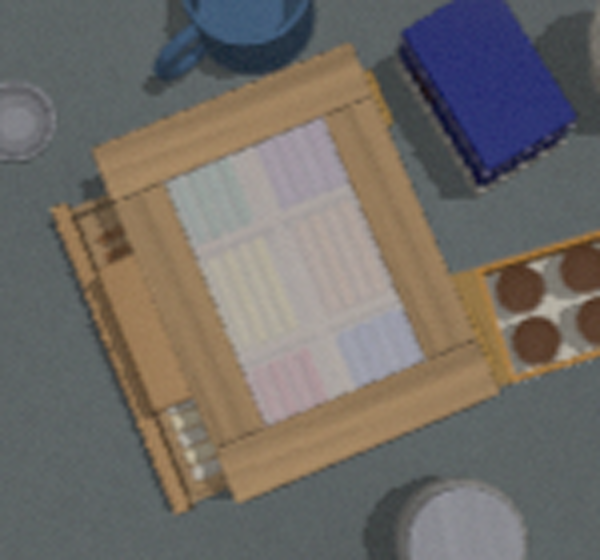

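View pics/c2.png

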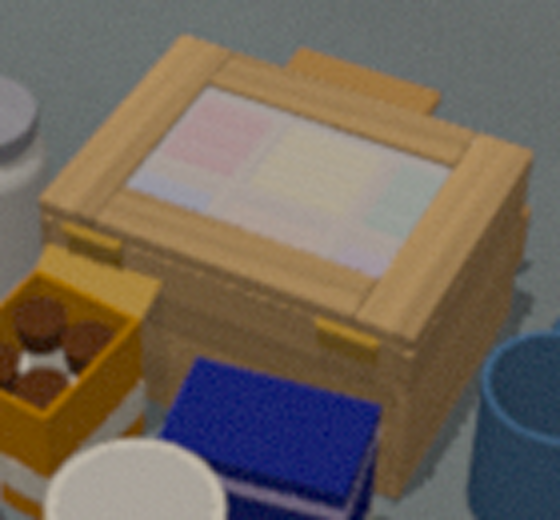

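The crops give the lid corners in top-view pixels: front-far (213.8,177.5), back-far (278,151.3), back-near (314.3,238.3) and front-near (249.3,265). The drawer's front edge runs from (203,192) to (235,268).

```bash
python3 - <<'E'
from h import *
d=np.load("pics/top0.npz")
P=np.array([plane(d,190+u/4-.4,140+v/4-.4,130) for u,v in[(95,150),(352,45),(497,393),(237,500)]])
print(P.round(), [np.linalg.norm(P[i]-P[i-1]).round() for i in range(4)])
D=np.array([plane(d,190+u/4-.4,140+v/4-.4,51) for u,v in[(52,208),(180,512)]]);
ax=P[1]-P[0]+P[2]-P[3];ay=P[0]-P[3]+P[1]-P[2]
yaw=np.arctan2(ax[1],ax[0]);print("yaw",yaw,np.arctan2(-ay[0],ay[1]))
yb=(yaw+np.arctan2(-ay[0],ay[1]))/2
x=np.array([np.cos(yaw),np.sin(yaw)]);y=np.array([-x[1],x[0]])
c=P.mean(0)+1*x
print("centre",c,"x",x)
print("drawer ",D.round(),[((q-c)@x,(q-c)@y) for q in D])
for n,u,v,z in[("mughandle",230,158,70),("mug",252,138,92),("spoonbowl",193,170,5),("spoonend",156,197,5),("jar",305,275,125),("blue",312,160,112)]:
    q=plane(d,u,v,z);print(n,q.round(),((q-c)@x).round(),((q-c)@y).round())
for z in (-106,):
    q=c+x*z;print("tab",q,proj(d,[*q,124]),proj(d,[*(c-80*x),130]))
E
```

```text
[[653. 161.]
 [718.  15.]
 [520. -71.]
 [456.  74.]] [np.float64(216.0), np.float64(159.0), np.float64(216.0), np.float64(159.0)]
yaw -1.1564435550103431 -1.1566188176997714
centre [587.26387423  43.80765842] x [ 0.40259756 -0.91537708]
drawer  [[629. 197.]
 [447. 113.]] [(np.float64(-123.32250869010346), np.float64(100.31935637598177)), (np.float64(-119.89174925030203), np.float64(-100.83528907445952))]
mughandle [711. 131.] -30.0 148.0
mug [756.  77.] 37.0 168.0
spoonbowl [690. 231.] -130.0 170.0
spoonend [619. 322.] -242.0 141.0
jar [436. -53.] 28.0 -178.0
blue [702. -65.] 146.0 61.0
tab [544.5885332 140.8376294] (np.float64(220.8334743098754), np.float64(224.91866109171286)) (np.float64(231.1518142868377), np.float64(220.39543720766312))
```

```bash
cat >> h.py <<'E'
from scipy.spatial.transform import Rotation as Ro
C=np.array([587.3,43.8]);X=np.array([.4026,-.9154]);Y=np.array([.9154,.4026])
def cur():
    from cell import ctrl
    s=ctrl.read_state();return s,np.array(s["eef_pos"]),Ro.from_euler("xyz",s["tool_rot"])
def R_a(a): return Ro.from_euler("xyz",[np.pi,0,.4143])*Ro.from_rotvec([a,0,0])
def row(p0,R0,p,R):
    return np.r_[R0.inv().apply(np.array(p)-p0)/10,(R0.inv()*R).as_rotvec()].round(3).tolist()
def tcp(cx,cy,z,a,L=73):   # tip point in chest axes -> TCP world
    R=R_a(a);q=C+X*cx+Y*cy
    return np.r_[q,z]-L*R.as_matrix()[:,2],R
E
python3 - <<'E'
from h import *
s,p,R=cur()
print(row(p,R,[600,-300,340],R_a(0)))
print(row(p,R,[640,0,340],R_a(0)))
t=tcp(-190,0,200,-1.05);print(t[0],row(p,R,*t))
E
```

```text
[49.65, -19.86, -3.657, -0.002, -0.0, -0.141]
[61.611, -47.662, -3.61, -0.002, -0.0, -0.141]
[485.31581846 275.69075731 236.3226865 ] [54.171, -78.368, 6.809, -1.05, 0.074, -0.127]
```

>>> send_rows:
  rows:
    - [[49.6,-19.9,-3.7,0,0,-0.14],[49.6,-19.9,-3.7,0,0,-0.14],[49.6,-19.9,-3.7,0,0,-0.14],[49.6,-19.9,-3.7,0,0,-0.14],[49.6,-19.9,-3.7,0,0,-0.14],[49.6,-19.9,-3.7,0,0,-0.14],[49.6,-19.9,-3.7,0,0,-0.14],[49.6,-19.9,-3.7,0,0,-0.14],[49.6,-19.9,-3.7,0,0,-0.14],[49.6,-19.9,-3.7,0,0,-0.14]]
  grip: 255

```text
clock: 1.1
eef_pos: [572.4, -320.3, 338.3]
tool_rot: [-3.141, 0.001, 0.414]
force: [0.6, -0.2, 0.2]
width: -0.2
gripper_force: 0.0
```

```bash
python3 - <<'E'
from h import *
s,p,R=cur();print(s["clock"],s["qpos"].round(3),p,s["tool_rot"],s["width"])
print(row(p,R,[620,20,340],R_a(0)))
E
```

```text
1.1 [ 0.474  0.606 -0.011  1.455  0.007  1.081 -0.696] [ 572.43326397 -320.27460584  338.25011937] [-3.14111638e+00  5.97296243e-04  4.13756308e-01] -0.244300475120563
[18.036, -29.244, -0.172, -0.0, 0.001, -0.001]
```

>>> send_rows:
  rows:
    - [[18,-29.2,0,0,0,0],[18,-29.2,0,0,0,0],[18,-29.2,0,0,0,0],[18,-29.2,0,0,0,0],[18,-29.2,0,0,0,0],[18,-29.2,0,0,0,0],[18,-29.2,0,0,0,0]]

```text
clock: 1.8
eef_pos: [618.4, 21.2, 338.1]
tool_rot: [-3.14, 0.0, 0.416]
force: [0.0, 0.3, 1.1]
width: -0.1
gripper_force: 0.0
```

```bash
python3 - <<'E'
from h import *
s,p,R=cur();print(s["clock"],s["qpos"].round(3),p)
for a in(-.5,-1.05):
  t=tcp(-190,0,240,a);print(t[0],row(p,R,*t))
E
```

```text
1.8 [-0.06   0.548 -0.031  1.566  0.018  1.028 -1.251] [618.42308448  21.1700981  338.13134065]
[496.71755545 249.7631696  304.06352702] [-1.906, -25.823, 3.435, -0.501, -0.0, 0.001]
[485.31581846 275.69075731 276.3226865 ] [-1.901, -28.653, 6.213, -1.051, -0.0, 0.001]
```

>>> send_rows:
  rows:
    - [[-1.9,-28.6,6.2,-1.05,0,0],[-1.9,-28.6,6.2,-1.05,0,0],[-1.9,-28.6,6.2,-1.05,0,0],[-1.9,-28.6,6.2,-1.05,0,0],[-1.9,-28.6,6.2,-1.05,0,0],[-1.9,-28.6,6.2,-1.05,0,0],[-1.9,-28.6,6.2,-1.05,0,0],[-1.9,-28.6,6.2,-1.05,0,0],[-1.9,-28.6,6.2,-1.05,0,0]]

```text
clock: 2.7
eef_pos: [485.4, 272.9, 274.6]
tool_rot: [2.089, 0.004, 0.416]
force: [-0.5, 0.0, 0.9]
width: 0.1
gripper_force: 0.0
```

```bash
python3 - <<'E'
from h import *
s,p,R=cur();print(s["clock"],s["qpos"].round(3),p)
t=tcp(-165,0,32,-1.05);print(t[0],row(p,R,*t))
E
```

```text
2.7 [-1.18   0.848  0.392  1.719  0.673  1.238 -2.424] [485.39937385 272.86178307 274.57342973]
[495.38081846 252.80575731  68.3226865 ] [0.18, -16.811, 12.156, 0.003, 0.0, 0.004]
```

>>> send_rows:
  rows:
    - [[0.2,-16.8,12.1,0,0,0],[0.2,-16.8,12.1,0,0,0],[0.2,-16.8,12.1,0,0,0],[0.2,-16.8,12.1,0,0,0],[0.2,-16.8,12.1,0,0,0],[0.2,-16.8,12.1,0,0,0],[0.2,-16.8,12.1,0,0,0]]

```text
clock: 3.4
eef_pos: [498.6, 252.9, 73.9]
tool_rot: [2.092, -0.004, 0.411]
force: [0.3, -0.4, -0.0]
width: 0.1
gripper_force: 0.0
```

```bash
python3 - <<'E'
from h import *
from cell import ctrl
i=ctrl.get_image("scene");cv2.imwrite("pics/s1.png",i["pixels"][100:320,150:450,::-1].repeat(2,0).repeat(2,1))
s,p,R=cur();print(s["clock"],s["qpos"].round(3),p)
for x in(-121,-100,-81,-79):
  t=tcp(x,0,32,-1.05);print(t[0],row(p,R,*t))
E
```

```text
3.45 [-1.132  1.171  0.365  1.716  0.684  0.982 -2.642] [498.36568672 253.59240505  74.01536597]
[513.09521846 212.52815731  68.3226865 ] [-0.298, 1.679, 4.056, -0.001, -0.001, -0.005]
[521.54981846 193.30475731  68.3226865 ] [-0.294, 2.726, 5.876, -0.001, -0.001, -0.005]
[529.19921846 175.91215731  68.3226865 ] [-0.29, 3.674, 7.523, -0.001, -0.001, -0.005]
[530.00441846 174.08135731  68.3226865 ] [-0.289, 3.773, 7.696, -0.001, -0.001, -0.005]
```

View pics/s1.png

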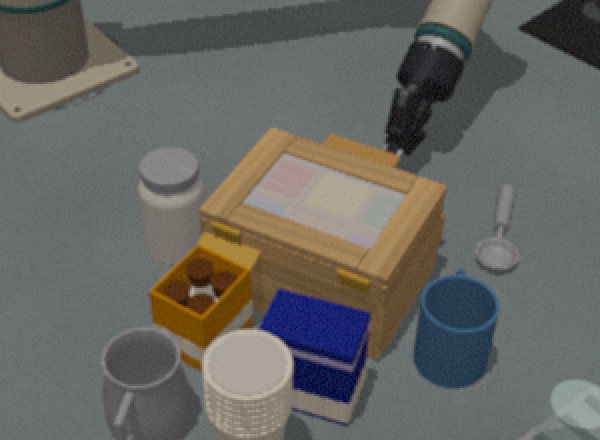

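The fingers are in front of the drawer, clear of the tab and spoon. Next is the drawer push.

>>> send_rows:
  rows:
    - [[-0.1,0.4,1.3,0,0,0],[-0.2,1.0,2.6,0,0,0],[-0.3,1.5,3.6,0,0,0],[-0.3,1.9,4.4,0,0,0],[-0.3,2.3,5.1,0,0,0],[-0.3,2.6,5.7,0,0,0],[-0.3,2.9,6.2,0,0,0],[-0.3,3.2,6.6,0,0,0],[-0.3,3.4,7.0,0,0,0],[-0.3,3.5,7.2,0,0,0]]

```text
clock: 4.45
eef_pos: [526.2, 178.8, 64.9]
tool_rot: [2.092, -0.0, 0.414]
force: [-1.3, 1.5, 0.3]
width: -0.0
gripper_force: 0.5
```

```bash
python3 - <<'E'
from h import *
s,p,R=cur();print(s["clock"],s["force"],p);q=p+73*R.as_matrix()[:,2];print("tip",(q[:2]-C)@X,(q[:2]-C)@Y,q[2])
E
```

```text
4.45 [-1.32344701  1.51066241  0.34740591] [526.2419896  178.81528148  64.93442738]
tip -84.85860478969008 -1.5619252340786611 28.599642505946548
```

>>> send_rows:
  rows:
    - [[0,0.05,0.09,0,0,0],[0,0.1,0.17,0,0,0],[0,0.1,0.17,0,0,0]]

```text
clock: 4.75
eef_pos: [526.9, 177.3, 65.0]
tool_rot: [2.092, -0.0, 0.414]
force: [-0.3, 0.9, -0.6]
width: -0.1
gripper_force: 0.2
```

>>> send_rows:
  rows:
    - [[0,0.05,0.09,0,0,0],[0,0.1,0.17,0,0,0],[0,0.1,0.17,0,0,0]]

```text
clock: 5.05
eef_pos: [527.3, 176.4, 65.0]
tool_rot: [2.093, -0.0, 0.415]
force: [-2.6, 4.1, 2.3]
width: -0.3
gripper_force: 2.5
```

>>> send_rows:
  rows:
    - [[0,0.05,0.09,0,0,0],[0,0.05,0.09,0,0,0]]

```text
clock: 5.25
eef_pos: [527.4, 176.3, 65.0]
tool_rot: [2.093, -0.0, 0.415]
force: [-5.1, 7.1, 4.0]
width: -0.1
gripper_force: 4.3
```

```bash
python3 - <<'E'
from h import *
from cell import ctrl
i=ctrl.get_image("top");np.savez("pics/t2.npz",**i)
cv2.imwrite("pics/t2.png",cv2.resize(i["pixels"][140:280,190:340,::-1],(600,560),interpolation=cv2.INTER_CUBIC))
E
```

```text
(no output)
```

View pics/t2.png

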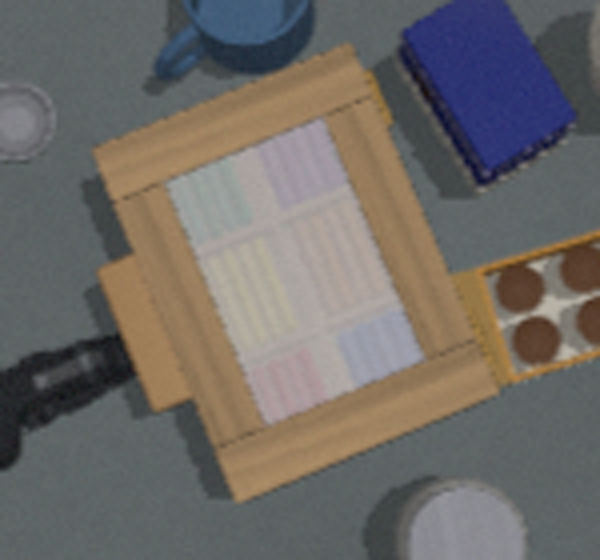

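The drawer is home: the force rises with no further motion, and the drawer no longer shows past the tab (outer edge (100,268)–(157,410) in the crop). The lid corners haven't moved. Next I'll back off and set up a loose fork around the tab, so the lid stays under control past upright.

```bash
python3 - <<'E'
from h import *
s,p,R=cur();print(s["qpos"].round(3))
t=tcp(-150,0,35,-1.05);print(row(p,R,*t))
t=tcp(-150,0,124.5,-1.571,68);print(t[0],row(p,R,*t))
E
```

```text
[-1.058  1.19   0.43   1.815  0.785  0.823 -2.682]
[0.161, -2.839, -6.207, -0.002, -0.001, 0.0]
[499.53665155 243.3570851  124.48615022] [0.163, 1.534, -9.266, -0.523, -0.001, -0.0]
```

>>> send_rows:
  rows:
    - [[0,-1.0,-2.1,0,0,0],[0.1,-2.8,-6.2,0,0,0],[0.1,-2.8,-6.2,0,0,0],[0.1,1.5,-9.2,-0.52,0,0],[0.1,1.5,-9.2,-0.52,0,0],[0.1,1.5,-9.2,-0.52,0,0],[0.1,1.5,-9.2,-0.52,0,0],[0.1,1.5,-9.2,-0.52,0,0],[0.1,1.5,-9.2,-0.52,0,0],[0.1,1.5,-9.2,-0.52,0,0]]
  grip: 135

```text
clock: 6.3
eef_pos: [500.4, 240.8, 125.0]
tool_rot: [1.573, -0.001, 0.413]
force: [-0.5, 0.3, 0.2]
width: 40.2
gripper_force: 0.0
```

```bash
python3 - <<'E'
from h import *
from cell import ctrl
i=ctrl.get_image("top");np.savez("pics/t3.npz",**i)
j=ctrl.get_image("scene");np.savez("pics/s3.npz",**j)
a=cv2.resize(i["pixels"][160:280,150:280,::-1],(390,360),interpolation=cv2.INTER_CUBIC)
b=cv2.resize(j["pixels"][130:250,260:390,::-1],(390,360),interpolation=cv2.INTER_CUBIC)
cv2.imwrite("pics/c3.png",np.hstack([a,b]))
s,p,R=cur();print(s["clock"],s["qpos"].round(3),s["tool_rot"],p,s["width"])
q=p+68*R.as_matrix()[:,2];print("tip",(q[:2]-C)@X,(q[:2]-C)@Y,q[2])
t=tcp(-89,0,124.5,-1.571,68);print(t[0],row(p,R,*t))
E
```

```text
6.4 [-1.25   1.37   0.514  1.625  0.74   1.327 -2.667] [ 1.57330641 -0.00166101  0.41282404] [500.34432813 240.95220754 125.00189839] 39.74537136858756
tip -147.48028353951779 -0.3289399153606012 124.83121331612824
[524.09525155 187.5176851  124.48615022] [0.032, -0.037, 5.848, -0.003, 0.001, -0.002]
```

View pics/c3.png

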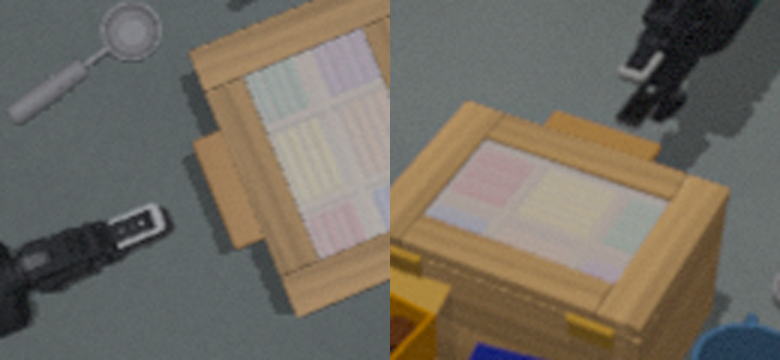

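The fork is level and faces the tab. The upper finger's end is at about (172,215) in the left crop, and the tab's outer edge is centred near (212,192).

```bash
python3 - <<'E'
from h import *
d=np.load("pics/t3.npz")
for z in(146,160):
  for uv in((172,215),):
    q=plane(d,150+uv[0]/3-.4,160+uv[1]/3-.4,z);print(z,(q-C)@X,(q-C)@Y)
q=plane(d,150+212/3-.4,160+191/3-.4,130);print("tab",(q-C)@X,(q-C)@Y)
r,h=237,6
for k in range(1,11):
  f=.06*k;print([0,round((h*(np.cos(f)-1)+r*np.sin(f))/10,2),round((h*np.sin(f)+r*(1-np.cos(f)))/10,2),round(f,2),0,0],end=", ")
E
```

```text
146 -138.07275030342447 -3.6392196555143093
160 -136.41907789427435 -5.061432645385014
tab -105.29786805083074 3.3308445961267514
[0, np.float64(1.42), np.float64(0.08), 0.06, 0, 0], [0, np.float64(2.83), np.float64(0.24), 0.12, 0, 0], [0, np.float64(4.23), np.float64(0.49), 0.18, 0, 0], [0, np.float64(5.62), np.float64(0.82), 0.24, 0, 0], [0, np.float64(6.98), np.float64(1.24), 0.3, 0, 0], [0, np.float64(8.31), np.float64(1.73), 0.36, 0, 0], [0, np.float64(9.61), np.float64(2.3), 0.42, 0, 0], [0, np.float64(10.88), np.float64(2.96), 0.48, 0, 0], [0, np.float64(12.1), np.float64(3.68), 0.54, 0, 0], [0, np.float64(13.28), np.float64(4.48), 0.6, 0, 0],
```

>>> send_rows:
  rows:
    - [[0,0,1.2,0,0,0],[0,0,2.6,0,0,0],[0,0,3.8,0,0,0],[0,0,4.6,0,0,0],[0,0,5.1,0,0,0],[0,0,5.1,0,0,0]]

```text
clock: 7.0
eef_pos: [520.6, 193.4, 124.0]
tool_rot: [1.571, 0.0, 0.412]
force: [0.2, 0.1, -0.1]
width: 39.9
gripper_force: 0.0
```

```bash
python3 - <<'E'
from h import *
s,p,R=cur();print(s["clock"],s["force"],s["qpos"].round(3),p);print("tcp",(p[:2]-C)@X,(p[:2]-C)@Y,p[2])
H=np.r_[C+X*80,118.5];v=R.inv().apply(H-p);print("hinge in tool",v)
h,r=-v[1],v[2]
for st in(.05,.06):
 for k in range(1,11):
  f=st*k;print([0,float(round((h*(np.cos(f)-1)+r*np.sin(f))/10,2)),float(round((h*np.sin(f)+r*(1-np.cos(f)))/10,2)),round(f,2),0,0],end=", ")
 print()
E
```

```text
7.0 [ 0.24824847  0.09640828 -0.05852267] [-1.204  1.378  0.543  1.691  0.792  1.236 -2.708] [520.57890787 193.42516925 123.96115207]
tcp -163.82879162407232 -0.8373945919223327 123.96115206974233
hinge in tool [  1.29517986  -5.4588822  243.82499965]
[0, 1.22, 0.06, 0.05, 0, 0], [0, 2.43, 0.18, 0.1, 0, 0], [0, 3.64, 0.36, 0.15, 0, 0], [0, 4.83, 0.59, 0.2, 0, 0], [0, 6.02, 0.89, 0.25, 0, 0], [0, 7.18, 1.25, 0.3, 0, 0], [0, 8.33, 1.67, 0.35, 0, 0], [0, 9.45, 2.14, 0.4, 0, 0], [0, 10.55, 2.66, 0.45, 0, 0], [0, 11.62, 3.25, 0.5, 0, 0], 
[0, 1.46, 0.08, 0.06, 0, 0], [0, 2.91, 0.24, 0.12, 0, 0], [0, 4.36, 0.49, 0.18, 0, 0], [0, 5.78, 0.83, 0.24, 0, 0], [0, 7.18, 1.25, 0.3, 0, 0], [0, 8.55, 1.76, 0.36, 0, 0], [0, 9.89, 2.34, 0.42, 0, 0], [0, 11.2, 3.01, 0.48, 0, 0], [0, 12.46, 3.75, 0.54, 0, 0], [0, 13.67, 4.57, 0.6, 0, 0],
```

>>> send_rows:
  rows:
    - [[0,0.61,0.02,0.025,0,0],[0,1.22,0.06,0.05,0,0],[0,1.83,0.12,0.075,0,0],[0,2.43,0.18,0.1,0,0],[0,3.04,0.27,0.125,0,0],[0,3.64,0.36,0.15,0,0],[0,4.24,0.47,0.175,0,0],[0,4.83,0.59,0.2,0,0]]

```text
clock: 7.8
eef_pos: [522.9, 189.2, 172.6]
tool_rot: [1.774, -0.0, 0.414]
force: [0.2, 1.0, -0.4]
width: 40.3
gripper_force: 0.6
```

```bash
python3 - <<'E'
from h import *
from cell import ctrl
j=ctrl.get_image("scene");i=ctrl.get_image("top")
a=cv2.resize(i["pixels"][150:280,180:330,::-1],(390,338),interpolation=cv2.INTER_CUBIC)
b=cv2.resize(j["pixels"][130:260,240:390,::-1],(390,338),interpolation=cv2.INTER_CUBIC)
cv2.imwrite("pics/c4.png",np.hstack([a,b]))
s,p,R=cur();print(s["clock"],s["qpos"].round(3),p)
H=np.r_[C+X*80,118.5];v=R.inv().apply(H-p);print("hinge in tool",v)
E
```

```text
7.9 [-1.172  1.175  0.522  1.782  0.809  1.126 -2.645] [523.22854533 188.60202409 173.83157656]
hinge in tool [  0.62964337  -6.37442046 244.59992382]
```

View pics/c4.png

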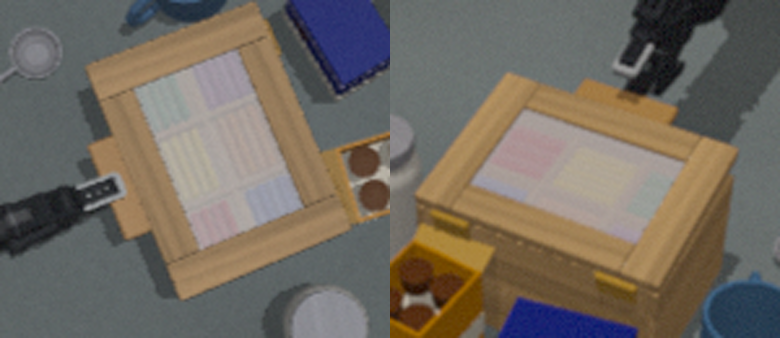

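The fork overlaps the tab (finger end about (120,185) in the left crop) and the lid has started to rise. I'll continue the arc.

>>> send_rows:
  rows:
    - [[0,1.22,0.06,0.05,0,0],[0,2.43,0.18,0.1,0,0],[0,3.64,0.36,0.15,0,0],[0,4.83,0.59,0.2,0,0],[0,6.02,0.89,0.25,0,0],[0,7.18,1.25,0.3,0,0],[0,8.33,1.67,0.35,0,0],[0,9.45,2.14,0.4,0,0]]

```text
clock: 8.7
eef_pos: [538.5, 152.4, 260.5]
tool_rot: [2.174, 0.001, 0.414]
force: [-1.0, 1.4, 0.3]
width: 40.2
gripper_force: 0.6
```

```bash
python3 - <<'E'
from h import *
from cell import ctrl
j=ctrl.get_image("scene");i=ctrl.get_image("top")
a=cv2.resize(i["pixels"][150:280,180:330,::-1],(390,338),interpolation=cv2.INTER_CUBIC)
b=cv2.resize(j["pixels"][90:260,220:410,::-1],(390,338),interpolation=cv2.INTER_CUBIC)
cv2.imwrite("pics/c5.png",np.hstack([a,b]))
s,p,R=cur();print(s["clock"],s["qpos"].round(3),p,s["force"])
H=np.r_[C+X*80,118.5];v=R.inv().apply(H-p);print("hinge in tool",v)
E
```

```text
8.8 [-1.007  0.795  0.454  1.871  0.781  0.965 -2.4  ] [539.47507886 150.20379917 262.78095158] [ 0.06378572  0.23906683 -0.44400893]
hinge in tool [  1.45242208  -7.90681543 243.77582846]
```

View pics/c5.png

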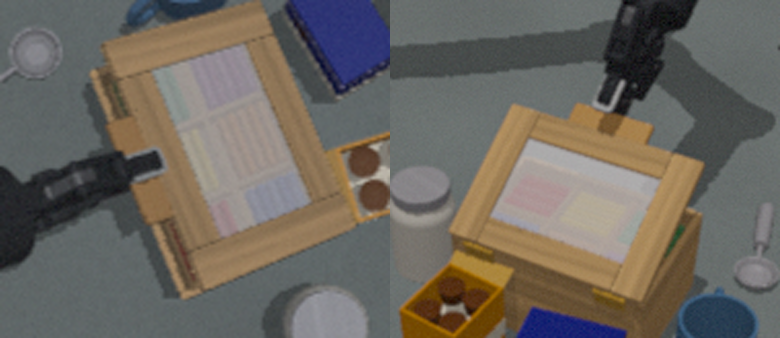

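The lid is following at about 0.5 rad, with the fork well seated on the tab and the jar and cartons clear. I'll keep going.

>>> send_rows:
  rows:
    - [[0,1.22,0.06,0.05,0,0],[0,2.43,0.18,0.1,0,0],[0,3.64,0.36,0.15,0,0],[0,4.83,0.59,0.2,0,0],[0,6.02,0.89,0.25,0,0],[0,7.18,1.25,0.3,0,0],[0,8.33,1.67,0.35,0,0],[0,9.45,2.14,0.4,0,0],[0,10.55,2.66,0.45,0,0],[0,11.62,3.25,0.5,0,0]]

```text
clock: 9.8
eef_pos: [575.4, 68.2, 336.7]
tool_rot: [2.674, 0.003, 0.414]
force: [-0.9, 1.1, -0.6]
width: 40.5
gripper_force: 0.4
```

```bash
python3 - <<'E'
from h import *
s,p,R=cur();print(s["clock"],s["qpos"].round(3),p,s["force"])
H=np.r_[C+X*80,118.5];v=R.inv().apply(H-p);print("hinge in tool",v)
E
```

```text
9.8 [-0.545  0.5    0.239  1.783  0.461  0.89  -1.789] [575.39271432  68.21781026 336.72912197] [-0.87767312  1.05611333 -0.62006935]
hinge in tool [  1.77563259  -2.8333728  243.09342376]
```

Now at 1.1 rad. I'll take it slowly to 1.5.

>>> send_rows:
  rows:
    - [[0,0.98,0.04,0.04,0,0],[0,1.95,0.13,0.08,0,0],[0,2.91,0.24,0.12,0,0],[0,3.88,0.4,0.16,0,0],[0,4.83,0.59,0.2,0,0],[0,5.78,0.83,0.24,0,0],[0,6.72,1.1,0.28,0,0],[0,7.65,1.4,0.32,0,0],[0,8.55,1.76,0.36,0,0],[0,9.45,2.14,0.4,0,0]]

```text
clock: 10.8
eef_pos: [613.2, -18.0, 359.8]
tool_rot: [3.075, 0.004, 0.414]
force: [-0.2, -0.0, 0.8]
width: 40.4
gripper_force: 0.1
```

>>> send_rows:
  rows:
    - [[0,0.49,0.02,0.02,0,0],[0,0.98,0.04,0.04,0,0],[0,1.46,0.08,0.06,0,0],[0,1.95,0.13,0.08,0,0],[0,2.43,0.18,0.1,0,0],[0,2.91,0.24,0.12,0,0],[0,3.4,0.32,0.14,0,0],[0,3.88,0.4,0.16,0,0],[0,4.36,0.49,0.18,0,0],[0,4.83,0.59,0.2,0,0]]

```text
clock: 11.8
eef_pos: [633.5, -63.1, 359.1]
tool_rot: [-3.01, -0.0, 0.414]
force: [0.2, -0.2, -0.4]
width: 40.0
gripper_force: 0.0
```

```bash
python3 - <<'E'
from h import *
from cell import ctrl
j=ctrl.get_image("scene");i=ctrl.get_image("top")
a=cv2.resize(i["pixels"][130:280,190:340,::-1],(390,390),interpolation=cv2.INTER_CUBIC)
b=cv2.resize(j["pixels"][40:260,190:410,::-1],(390,390),interpolation=cv2.INTER_CUBIC)
cv2.imwrite("pics/c6.png",np.hstack([a,b]))
s,p,R=cur();print(s["clock"],s["qpos"].round(3),p,s["force"])
H=np.r_[C+X*80,118.5];v=R.inv().apply(H-p);print("hinge in tool",v)
E
```

```text
11.9 [ 0.125  0.59  -0.033  1.433 -0.102  1.185 -1.02 ] [633.50347761 -64.46594473 358.70123573] [-0.2970571  -0.32293546  0.24094309]
hinge in tool [  1.33755423  -6.21973494 243.06256431]
```

View pics/c6.png

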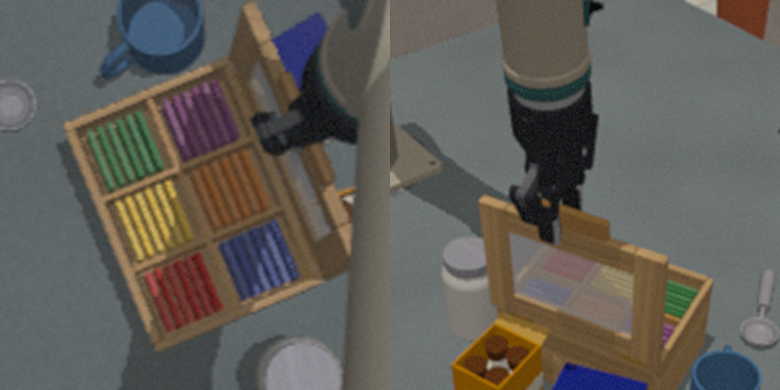

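At about 1.7 rad of tool arc the lid is upright: its edge runs from (250,10) to (345,245) in the left crop, and the tab is at (560–608, 207–240) in the right crop. The neighbours haven't moved. My pictures are used up, so from here I'll check numerically.

```bash
python3 - <<'E'
from h import *
from cell import ctrl
s,p,R=cur();M=R.as_matrix()
S=np.load("pics/s3.npz");T=np.load("pics/t3.npz")
def sc(P):
    u,v=proj(S,P);a,b=proj(T,P);return "scene(%d,%d) top(%d,%d)"%(390+(u-190)*390/220,(v-40)*390/220,(a-190)*2.6,(b-130)*2.6)
for n,q in(("tcp",[0,0,0]),("tip",[0,0,70]),("tipout",[0,25,68]),("tipin",[0,-25,68])): print(n,sc(p+M@np.array(q)))
for th in(1.45,1.6,1.75,1.92):
  for s_,w,z in((186,-45,1),(186,45,1),(162,110,12),(162,-110,12)):
    o=np.array([80-s_*np.cos(th)+z*np.sin(th),118.5+s_*np.sin(th)+z*np.cos(th)])
    P=np.r_[C+X*o[0]+Y*w,o[1]];print(th,s_,w,sc(P))
E
```

```text
tcp scene(554,174) top(337,106)
tip scene(558,225) top(318,126)
tipout scene(546,240) top(349,114)
tipin scene(570,209) top(289,137)
1.45 186 -45 scene(545,177) top(280,203)
1.45 186 45 scene(621,202) top(234,92)
1.45 162 110 scene(672,245) top(218,13)
1.45 162 -110 scene(488,184) top(329,278)
1.6 186 -45 scene(532,190) top(315,188)
1.6 186 45 scene(609,215) top(268,77)
1.6 162 110 scene(662,260) top(247,1)
1.6 162 -110 scene(476,196) top(359,266)
1.75 186 -45 scene(519,206) top(349,175)
1.75 186 45 scene(596,233) top(302,64)
1.75 162 110 scene(652,277) top(276,-8)
1.75 162 -110 scene(464,211) top(387,254)
1.92 186 -45 scene(504,229) top(385,160)
1.92 186 45 scene(582,257) top(339,51)
1.92 162 110 scene(640,299) top(306,-17)
1.92 162 -110 scene(451,231) top(417,242)
```

Consistent with the fork: the lid stands at about 1.58 rad against the inner finger, with the outer finger ready to catch it. I'll lower it slowly onto the stop.

>>> send_rows:
  rows:
    - [[0,0.37,0.01,0.015,0,0],[0,0.73,0.03,0.03,0,0],[0,1.1,0.05,0.045,0,0],[0,1.46,0.08,0.06,0,0],[0,1.83,0.12,0.075,0,0],[0,2.19,0.15,0.09,0,0],[0,2.56,0.2,0.105,0,0],[0,2.91,0.24,0.12,0,0],[0,3.28,0.29,0.135,0,0],[0,3.64,0.36,0.15,0,0]]

```text
clock: 12.9
eef_pos: [647.7, -95.6, 350.8]
tool_rot: [-2.86, -0.0, 0.414]
force: [-0.2, -0.1, -0.1]
width: 40.2
gripper_force: 0.0
```

>>> send_rows:
  rows:
    - [[0,0.25,0.01,0.01,0,0],[0,0.49,0.02,0.02,0,0],[0,0.73,0.03,0.03,0,0],[0,0.98,0.04,0.04,0,0],[0,1.22,0.06,0.05,0,0],[0,1.46,0.08,0.06,0,0],[0,1.7,0.1,0.07,0,0],[0,1.7,0.1,0.07,0,0],[0,1.7,0.1,0.07,0,0]]

```text
clock: 13.8
eef_pos: [654.1, -110.0, 345.1]
tool_rot: [-2.791, 0.0, 0.414]
force: [-0.4, -0.6, 0.8]
width: 39.9
gripper_force: 0.0
```

```bash
python3 - <<'E'
from h import *
from cell import ctrl
i=ctrl.get_image("scene")
s,p,R=cur();print(s["clock"],s["qpos"].round(3),s["force"],s["tool_rot"])
H=np.r_[C+X*80,118.5];print("hinge in tool",R.inv().apply(H-p))
hsv=cv2.cvtColor(i["pixels"],cv2.COLOR_RGB2HSV)
m=cv2.inRange(hsv,(8,80,60),(25,190,255));m[:, :190]=0
n,l,st,_=cv2.connectedComponentsWithStats(m)
k=1+np.argmax(st[1:,4]);ys,xs=np.where(l==k);print(st[k])
print("leftmost",xs.min(),ys[xs==xs.min()].mean())
for f in((1,-1),(-1,-1)): 
  j=np.argmin(f[0]*xs+f[1]*0+ys*.5*(1));print(f,xs[j],ys[j])
print("outer corners predicted (left, right) by angle:")
for th in(1.5,1.6,1.7,1.8,1.92,2.0):
  r=[]
  for w in(-110,110):
    o=[80-162*np.cos(th)+12*np.sin(th),118.5+162*np.sin(th)+12*np.cos(th)]
    r+=[np.round(proj(i,np.r_[C+X*o[0]+Y*w,o[1]]),1)]
  print(th,r)
E
```

```text
13.85 [ 0.285  0.72  -0.093  1.256 -0.226  1.381 -0.881] [ 0.11382915 -0.17296712  0.30622454] [-2.79143341e+00 -1.32660786e-04  4.13898030e-01]
hinge in tool [  0.65722925  -4.41405185 243.02110033]
[ 224  168  148  111 6014]
leftmost 224 246.0
(1, -1) 228 169
(-1, -1) 371 197
outer corners predicted (left, right) by angle:
1.5 [array([243.3, 146.1]), array([347.5, 181.1])]
1.6 [array([238.8, 150.9]), array([343.7, 186.7])]
1.7 [array([234.3, 156.4]), array([339.8, 193. ])]
1.8 [array([229.9, 162.5]), array([335.9, 200. ])]
1.92 [array([224.9, 170.7]), array([331.1, 209.2])]
2.0 [array([221.7, 176.6]), array([328. , 215.7])]
```

The lid corner is at about (228,169), which matches roughly 1.9 rad, and there's no force on the fingers. So it's on the stop, and I can slide the fork straight out.

>>> send_rows:
  rows:
    - [[0,0,-0.5,0,0,0],[0,0,-1.2,0,0,0],[0,0,-2.2,0,0,0],[0,0,-3.4,0,0,0],[0,0,-4.8,0,0,0],[0,0,-6.4,0,0,0],[0,0,-8.2,0,0,0],[0,0,-10,0,0,0],[0,0,-12,0,0,0],[0,0,-12,0,0,0]]

```text
clock: 14.85
eef_pos: [671.5, -149.1, 461.4]
tool_rot: [-2.796, -0.005, 0.412]
force: [0.8, 0.1, 0.1]
width: 40.4
gripper_force: 0.0
```

>>> send_rows:
  rows:
    - [[0,0,0,0,0,0],[0,0,0,0,0,0],[0,0,0,0,0,0],[0,0,0,0,0,0],[0,0,0,0,0,0]]

```text
clock: 15.35
eef_pos: [670.5, -147.5, 457.6]
tool_rot: [-2.791, 0.0, 0.414]
force: [0.3, -0.4, 0.4]
width: 40.5
gripper_force: 0.0
```

```bash
python3 - <<'E'
from h import *
from cell import ctrl
i=ctrl.get_image("scene");S=np.load("pics/scene0.npz")
s,p,R=cur();print(s["clock"],s["force"],s["tool_rot"],p)
hsv=cv2.cvtColor(i["pixels"],cv2.COLOR_RGB2HSV)
m=cv2.inRange(hsv,(8,80,60),(25,190,255));m[:, :190]=0
n,l,st,_=cv2.connectedComponentsWithStats(m)
k=1+np.argmax(st[1:,4]);ys,xs=np.where(l==k);j=np.argmin(xs+.5*ys);print(xs[j],ys[j],st[k])
# bystanders moved? compare against first picture in their areas
g=[cv2.cvtColor(a["pixels"],cv2.COLOR_RGB2GRAY).astype(int) for a in(i,S)]
for nme,(u,v,w,h) in dict(mug=(358,240,40,50),spoon=(388,192,25,45),blue=(285,270,48,36),cups=(252,290,45,48),jug=(200,265,44,60),jar=(220,195,22,28)).items():
  a=g[1][v:v+h,u:u+w].astype(np.float32);b=g[0][v:v+h,u:u+w].astype(np.float32)
  print(nme,abs(a-b).mean().round(1),np.round(cv2.phaseCorrelate(a,b)[0],2))
d=ctrl.get_image("top");T=np.load("pics/top0.npz")
a,b=[cv2.cvtColor(q["pixels"],cv2.COLOR_RGB2GRAY).astype(np.float32)[165:240,196:262] for q in(T,d)]
m=cv2.inRange(cv2.cvtColor(d["pixels"],cv2.COLOR_RGB2HSV),(8,60,40),(25,200,255));cs,_=cv2.findContours(m,0,2);c=max(cs,key=cv2.contourArea).reshape(-1,2)
for w in((-1,-.2),(-.5,1),): 
  q=c[np.argmax(c@np.array(w))];z=plane(d,*q,118);print(q,(z-C)@X,(z-C)@Y)
E
```

```text
15.4 [ 0.69635223  0.34985337 -0.16585286] [-2.79130066e+00  3.43413293e-04  4.13876946e-01] [ 670.55789531 -147.56926732  457.67414174]
229 168 [ 224  168  148  111 6547]
mug 5.4 [ 0.   -0.07]
spoon 7.8 [0.46 0.53]
blue 6.8 [ 0.04 -0.01]
cups 8.2 [ 0.49 -0.05]
jug 6.7 [0.68 0.01]
jar 7.5 [-0.56 -0.33]
[214 178] -80.83776053372111 107.63441550054169
[250 264] -78.20943241332911 -107.48632921906973
```

```bash
python3 -c "
from cell import ctrl
print(ctrl.finish_job())"
```

```text
the job is handed in; nothing more can be done
None
```

I pushed the drawer home until it stopped hard and eased the lid over onto its stop, where it stayed open after I withdrew. The job is handed in at about 15 s, with no shift seen in the chest or the items I checked (orange carton not checked). The last few mm of drawer closure rest on the force reading, because the cameras could not see the drawer face.

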